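# Set a brass roller in the V rests against the stop and clamp it

### The job

Take the brass roller from its tray, with the clamp left open lower it into the two V rests until both carry it, and, still holding it, slide it along the Vs until its end bears on the blue end stop. Then let go so it settles into the Vs, and swing the red hold-down arm over, guiding it down gently (never letting it fall) so that its nose rests on the roller. Be gentle: the rests' height and the stop are only held by friction and must not be shifted, and leave the other things on the bench alone.

Things in the scene. Friction and masses are not known exactly. Their poses are not given: they have to be found in the camera images.
- roller: plain brass roller (solid cylinder), 25 mm diameter, 160 mm long, about 0.3 kg, lying on its side. Origin on its axis at mid-length; its x axis runs along the roller (both ends alike), y and z turn as it rolls. It starts in the tray.
- roller_tray: open light-wood-coloured tray, 225 mm (its x) by 132 mm (its y) by 40 mm high, fixed; floor 7 mm above the bench, walls 4 mm thick, inside 216 x 122 mm. Origin at the centre of its underside. The roller lies roughly along its x axis.
- fixture: grey fixture bolted to the bench. Origin on the bench top midway between its two V rests; x runs along the Vs towards the end stop, z up. Base plate 14 mm thick, x -78 to +150 mm, y -45 to +45 mm. A roller seated in the Vs lies along x on y = 0. The rests stand at x = -50 and +50 mm, the blue end stop near +93 mm, the clamp's hinge at +128 mm.
- rest_mid (a point): fixed point midway between the two steel 90-degree V rests (each 24 mm long, mouth 40 mm wide), 70 mm above the bench. A seated roller's axis is 8 mm lower to 8 mm higher than this: the height is set by hand and NOT measured; find it by touch. It yields if pressed down with more than about 16 N. Between the rests, x -38 to +38 mm, fingers have free space down to 36 mm below a seated roller's axis.
- stop_mid (a point): fixed point 93 mm along the fixture's x from the middle, 70 mm up. The face of the blue end stop (block 26 mm wide, 86 mm high) is up to 8 mm before or beyond it along x: set by hand, NOT measured; find it by touch. So a roller lowered with its middle at x = 0 has 5 to 21 mm to slide. The stop yields to about 9 N.
- clamp (a joint): angle (rad) of the red hold-down arm about the fixture's y: 0 level, over the V rest at x = +50 mm; positive lifted. Starts open near 1.5 (its limit, nearly upright), where its weight keeps it. Pulled over towards the rests past about 1.2 it falls by its weight. On a seated roller it rests at -0.11 to +0.11. Arm 0.25 kg, free hinge, no spring.
- clamp_hinge (a point): hinge axis of the arm, fixed on the fixture at x = 128 mm, y = 0, z = 88 mm. The rubber nose (14 mm diameter) is centred 78 mm from it along the arm.
- clamp_bar (a point): middle of the arm's steel bail handle: round bar 10 mm thick along the fixture's y, 62 mm free between its two legs; can be pinched from above. At angle a it is at fixture x = 128 - 62 cos a + 52 sin a, z = 88 + 62 sin a + 52 cos a (mm), y = 0. The arm's back lies 37 mm from the bar's axis.
- caliper: digital caliper lying flat, 201 x 73 x 21 mm, loose bystander; origin at the centre of its underside.
- loupe: black eye loupe, 35 mm wide, 27 mm high, loose bystander; origin under its centre.
- tweezers: steel tweezers, 122 mm long, 10 mm high, loose bystander; origin under their centre.
- screwdriver: small screwdriver, 95 mm long, loose bystander; origin under its centre.
- blower: dark red rubber dust blower, 55 mm wide, 137 mm high, loose bystander; origin under its centre.
- vial: red-capped vial, 23 mm wide, 45 mm high, loose bystander; origin under its centre.

How it is judged (in metres and radians):
On the way, in this order (a step that is already met when the one before it is completed fails the run):
1. the roller, held by the gripper, is lowered onto both V rests, lengthwise over them within 3 mm and 0.05 rad, with the clamp open (y of roller in the frame of fixture between -0.003 and 0.003 m and angle between the x axis of roller and the x axis of fixture, either way round below 0.05 rad and (contact force between roller and vrest_c0 above 0.2 N or contact force between roller and vrest_c1 above 0.2 N) and (contact force between roller and vrest_c2 above 0.2 N or contact force between roller and vrest_c3 above 0.2 N) and contact force between the fingers and roller above 1 N and value of joint clamp above 1.2 rad), for 0.2 s.
2. still held and on the rests, the roller bears on the end stop with more than 1.5 N, clamp open (y of roller in the frame of fixture between -0.003 and 0.003 m and angle between the x axis of roller and the x axis of fixture, either way round below 0.05 rad and (contact force between roller and vrest_c0 above 0.2 N or contact force between roller and vrest_c1 above 0.2 N or contact force between roller and vrest_c2 above 0.2 N or contact force between roller and vrest_c3 above 0.2 N) and contact force between the fingers and roller above 1 N and value of joint clamp above 1.2 rad and contact force between roller and end_stop_c0 above 1.5 N), for 0.1 s.
At the end, for the whole second after the job is handed in: the roller lies on both flanks of both V rests, within 2.5 mm and 0.03 rad of the Vs' line, its end not more than 2.5 mm from the end stop, at rest, with the clamp's nose resting on it (y of roller in the frame of fixture between -0.0025 and 0.0025 m and angle between the x axis of roller and the x axis of fixture, either way round below 0.03 rad and contact force between roller and vrest_c0 above 0.1 N and contact force between roller and vrest_c1 above 0.1 N and contact force between roller and vrest_c2 above 0.1 N and contact force between roller and vrest_c3 above 0.1 N and x of end_stop_c0 in the frame of roller between -0.0905 and 0.0905 m and contact force between clamp_c0 and roller above 0.4 N and linear speed of roller below 0.01 m/s and angular speed of roller below 0.1 rad/s); the robot touches nothing.
It fails at once if the end stop is shoved more than 3 mm (distance of end_stop_c0 from where it was at the start of the episode above 0.003 m).
It fails at once if the V rests are pushed out of their height by more than 3 mm (distance of vrest_c0 from where it was at the start of the episode above 0.003 m).
It fails at once if the roller is pressed or knocked into a V rest with more than 25 N (contact force between roller and vrest_c0 above 25 N or contact force between roller and vrest_c1 above 25 N or contact force between roller and vrest_c2 above 25 N or contact force between roller and vrest_c3 above 25 N).
It fails at once if the clamp falls (closes faster than 5 rad/s) or is pressed on the roller with more than 25 N (velocity of joint clamp below -5 rad/s or contact force between clamp_c0 and roller above 25 N).
It fails at once if a loose thing on the bench (caliper, loupe, tweezers, screwdriver, blower, vial) is moved more than 30 mm (distance of any of caliper, loupe, tweezers, screwdriver, blower, vial from where it was at the start of the episode above 0.03 m).
It also fails if it takes over 72 s, if anything falls off the work surface, if the arm or the gripper's body presses on something with over 40 N, if the wrist force passes 120 N, or if a joint passes its speed limit or range.

### The arm

A 7-joint arm with a two-finger parallel gripper is mounted at the origin on a cart in front of the work surface, level with it; the furniture and walls round the work are solid. World frame = base frame: x ahead of the robot, y to its left, z up, the work surface at z = 0. Lengths are in mm, angles in rad, forces in N, time in s.
With the tool pointing down it reaches from about 400 to 900 mm from the base axis. Payload 5.5 kg.
Tool frame: the origin (TCP) lies on the centre line of the jaws, within the pads' length; the fingertips stand 22 mm ahead of it and the grasp point (between the pads) lies 3 mm ahead of it (nose_length is the distance from the TCP to the fingertips, in mm); y points along the fingers, z is the direction in which the jaws open and shut, and the axes are right-handed (so a half turn about y gives the same grasp; the last joint's range is limited). The gripper opens to 92 mm and grips with 3 to 60 N. Pads are 19 mm wide; open, the fingers measure 130 mm over their backs; the gripper's body (75 mm by 190 mm) begins 47 mm behind the grasp point.
Start: joints at [-1.006, 0.501, -0.427, 1.55, 0.221, 1.138, -0.21], TCP at [193.168, 620.633, 248.729] pointing down, gripper open.
Joint ranges: [-2.88, 2.88], [-0.31, 2.03], [-1.54, 1.56], [0.2, 2.42], [-1.41, 4.55], [0.19, 2.02], [-2.57, 2.57]. Speed limits (rad/s): [2.57, 2.57, 3.14, 3.14, 3.14, 3.14, 3.14].

### API

Orientations are given as a unit quaternion [x, y, z, w].
In Python, from cell import goto, servo_line, move_j, open_jaws, close_gripper, hold, solve_ik, capture, IKError, finish_job, get_t, get_joint_pos, get_joint_velocities, get_joint_torque, get_tool_pos, get_ee_rot, get_wrist_force, get_wrist_torque, get_grip_width, nose_length gives the robot as it stands. Calls block until the motion is done:
- goto(position, orientation): joint-space move of the TCP to a pose.
- servo_line(position, rot=None, vel=150): straight line of the TCP; rot=None keeps the orientation; vel is the mean speed in mm/s.
- move_j(angles): joint-space move.
- open_jaws() and close_gripper(grip_force=None): open the fingers fully, or close them until they stop; grip_force is the grip in N (None keeps the last).
- hold(seconds).
- solve_ik(position, orientation): joint angles nearest the present ones, or None.
- capture(name): name is "scene" or "top" or "wrist"; returns a dict with "pixels" (384x512x3 uint8, blue, green, red), "depth" (384x512 float32, mm along the optical axis (not along the pixel's ray), 0 where there is no reading), "camera_matrix" (3x3 intrinsics, pixels), "R" (3x3) and "t" (3): a world point X has camera coordinates R X + t. Camera axes: x right, y down, z forward; pixel columns grow to the right and rows downward; lengths in mm; the calibration is good to about 2 mm. A picture is of the moment at which its call begins.
A pose or a line that the arm cannot do raises IKError and nothing moves.
- finish_job(): hands the job in, once; it reports no verdict.
Readings, each from a call of its own:
- get_t(): time.
- get_joint_pos(): joint angles.
- get_joint_velocities(): joint speeds.
- get_joint_torque(): joint torques, N m.
- get_tool_pos(): TCP position.
- get_ee_rot(): TCP orientation.
- get_wrist_force(): force on the tool from outside, world axes, zero at the start.
- get_wrist_torque(): the same for the moment, N m.
- get_grip_width(): finger opening in mm.
Only numpy, scipy, OpenCV 4.12 (cv2) and the standard library are available. Lean on these libraries where they do the work, as an engineer would, in place of code of your own. Each camera call takes 0.05 s, during which the arm holds its last target. There are 200 camera calls.

## Working session

There is one attempt and no reset: what is moved stays moved. The work goes in short steps, each a Python script; the robot and the scene stay as the last script left them, time stands still between calls to the robot, and variables do not carry over. Pictures are saved under pics/ and viewed, about 8 in all and at most 12, crops included, and the job is handed in when it is done.

```bash
mkdir -p pics; ls; python3 - <<'E'
from cell import *
import cv2,numpy as np,pickle
d={n:capture(n) for n in("scene","top")}
pickle.dump(d,open('d0.pkl','wb'))
for n in d:
    cv2.imwrite(f'pics/{n}0.png',d[n]['pixels']); print(n,d[n]['camera_matrix'],d[n]['R'],d[n]['t'])
print(get_t(),get_tool_pos(),get_ee_rot(),get_wrist_force(),get_grip_width(),nose_length)
E
```

```text
pics
scene [[369.79895128   0.         260.09029286]
 [  0.         369.79895128 188.69664154]
 [  0.           0.           1.        ]] [[ 6.96454587e-01 -7.17600859e-01 -1.24284829e-04]
 [-5.33148638e-01 -5.17321865e-01 -6.69425588e-01]
 [ 4.80316082e-01  4.66290784e-01 -7.42879106e-01]] [-436.71632415  340.88707596  720.00207733]
top [[397.95096792   0.         256.36462865]
 [  0.         397.95096792 189.64945614]
 [  0.           0.           1.        ]] [[ 0.00416255 -0.99981951  0.01853689]
 [-0.99175223 -0.0065022  -0.12800486]
 [ 0.12810228 -0.01785117 -0.99160029]] [ -60.22922236  591.63339301 1011.9505038 ]
0.1 [193.06804335 620.05432431 247.79592396] [ 0.69966821 -0.10640314  0.10618163 -0.69847565] [-0.6618177   0.17254936 -0.28023929] 92.13192331391245 22.0
```

View pics/scene0.png

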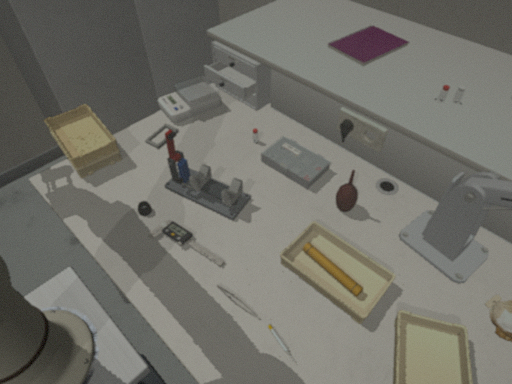

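View pics/top0.png

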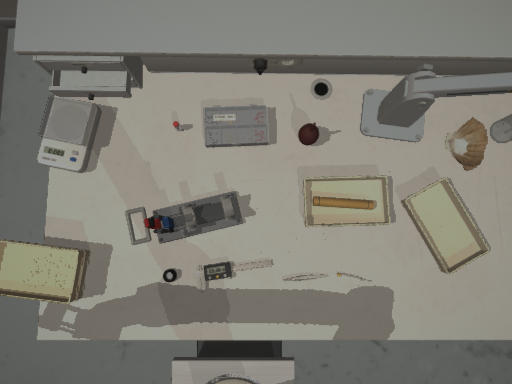

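The top view shows the fixture at about (200,216) with the stop and red arm towards image left (+y). The roller is at (343,203) in its tray, with the blower at (309,133) and the caliper at (235,268). Next I measure both.

```bash
cat > h.py <<'E'
from cell import *
import cv2,numpy as np,pickle
from scipy.spatial.transform import Rotation as Rot
def cloud(c):
    D=c['depth'];K=c['camera_matrix'];v,u=np.indices(D.shape)
    P=np.stack([(u-K[0,2])/K[0,0]*D,(v-K[1,2])/K[1,1]*D,D],-1)
    W=(P-c['t'])@c['R']
    W[D==0]=np.nan
    return W
def down(ang,tilt=None):
    # tool x down?  resolved from start pose: see below
    pass
def wp(X,c):
    p=c['R']@np.asarray(X,float)+c['t']; q=c['camera_matrix']@p; return q[:2]/q[2]
def axis(P):
    m=(P.max(0)+P.min(0))/2; mm=P.mean(0); _,s,V=np.linalg.svd(P-mm,full_matrices=False); a=V[0]; t=(P-mm)@a
    return mm+a*(t.max()+t.min())/2,a,t.max()-t.min()
E
python3 - <<'E'
from h import *
d=pickle.load(open('d0.pkl','rb'))
print(Rot.from_quat([0.69966821,-0.10640314,0.10618163,-0.69847565]).as_matrix().round(3))
for n in d:
    W=cloud(d[n]); im=d[n]['pixels']; hsv=cv2.cvtColor(im,cv2.COLOR_BGR2HSV)
    b=(hsv[...,1]>150)&(hsv[...,0]>8)&(hsv[...,0]<25)&(W[...,2]>12)&(W[...,2]<50)
    nl,L,st,c=cv2.connectedComponentsWithStats(b.astype(np.uint8)); k=1+np.argmax(st[1:,4])
    P=W[L==k]; print(n,'roller',*axis(P),'zmax',np.percentile(P[:,2],95),len(P))
    bench=W[(abs(W[...,2])<8)]; print('bench z',np.median(bench[:,2]))
    r=(W[...,2]>9)&(W[...,2]<19)
    nl,L,st,c=cv2.connectedComponentsWithStats(((W[...,2]>9)&(W[...,2]<140)).astype(np.uint8))
    for k in range(1,nl):
        if st[k,4]<150: continue
        P=W[L==k]
        if P[:,0].max()>800: continue
        Q=P[P[:,2]<19]
        if len(Q)<20: continue
        (cx,cy),(w,h),a=cv2.minAreaRect(Q[:,:2].astype(np.float32))
        print('comp',st[k],'rect',round(cx,1),round(cy,1),round(w),round(h),round(a,2),'zmax',P[:,2].max().round(), 'n',len(Q))
    hb=(hsv[...,0]>105)&(hsv[...,0]<130)&(hsv[...,1]>100)&(W[...,2]>20); P=W[hb]; print('blue',len(P),np.median(P,0),P.max(0))
    hr=((hsv[...,0]>170)|(hsv[...,0]<6))&(hsv[...,1]>140)&(W[...,2]>120); P=W[hr]; print('red',len(P),np.median(P,0),P.max(0))
E
```

```text
[[ 0.955 -0.001  0.297]
 [-0.297 -0.002  0.955]
 [-0.    -1.    -0.002]]
scene roller [ 554.14172812 -290.6278416    29.54501978] [-0.07099146 -0.99745264 -0.00695954] 125.35584335114604 zmax 33.87520276569366 387
bench z 1.0228082882266956
comp [  44  104   78   73 3153] rect 370.9 410.5 49 125 83.13 zmax 84.0 n 147
comp [ 165  141   86   78 2769] rect 521.0 97.7 92 229 13.79 zmax 139.0 n 1105
comp [336 170  22  41 539] rect 728.7 -205.4 15 44 25.62 zmax 137.0 n 24
comp [149 221  75  45 684] rect 386.3 5.1 64 204 20.87 zmax 24.0 n 454
comp [ 280  221  116  101 3083] rect 563.0 -299.5 127 220 2.0 zmax 44.0 n 763
comp [485 294  27  48 665] rect 719.3 -609.1 78 44 19.55 zmax 60.0 n 346
comp [   0  305   93   79 4429] rect 71.7 -10.2 183 73 76.79 zmax 140.0 n 1540
comp [ 393  310   80   74 1628] rect 537.3 -539.6 133 125 28.56 zmax 43.0 n 478
blue 18 [498.17580916 165.78021493  85.95689058] [669.80702292 430.3245197   88.10155499]
red 18 [499.90809513 187.64510884 178.11058866] [1049.56343466  191.55800916  245.94778184]Traceback (most recent call last):
  File "<stdin>", line 7, in <module>
    return _wrapfunc(a, 'argmax', axis=axis, out=out, **kwds)
    return bound(*args, **kwds)
ValueError: attempt to get argmax of an empty sequence
```

```bash
cat >> h.py <<'E'
def quat(deg):  # tool pointing down, jaw axis (tool z) at heading deg in world
    r=np.radians(deg); z=np.array([np.cos(r),np.sin(r),0]); y=np.array([0,0,-1.]); x=np.cross(y,z)
    return Rot.from_matrix(np.stack([x,y,z],1)).as_quat()
E
python3 - <<'E'
from h import *
d=pickle.load(open('d0.pkl','rb'))
for n in d:
    W=cloud(d[n]); x,y,z=W[...,0],W[...,1],W[...,2]
    m=(x>515)&(x<610)&(y>-395)&(y<-205)&(z>15)&(z<38)
    P=W[m]; print(n,len(P),*axis(P))
    if n=='top':
        nl,L,st,c=cv2.connectedComponentsWithStats(((z>9)&(z<140)).astype(np.uint8))
        for k in range(1,nl):
            Q=W[L==k]; Q=Q[Q[:,2]<45]
            if len(Q)>100: print(cv2.minAreaRect(Q[:,:2].astype(np.float32)),W[L==k][:,2].max(),c[k])
print('bench top',np.nanmedian(cloud(d['top'])[240:260,120:150,2]))
for nm,p,a in [('fix',[530,63,200],193.8),('fixlow',[530,63,62],193.8),('tray',[563,-299,150],-34+2),('traylow',[563,-299,31],-34+2),('bar',[488,234,160],103.8),('bar2',[514,127,140],103.8)]:
    for f in(0,180,-180):
        q=solve_ik(p,quat(a+f)); print(nm,a+f,None if q is None else np.round(q,2))
E
```

```text
scene 790 [ 555.66600214 -290.4870019    28.76770078] [-0.06013445 -0.99818784 -0.00221133] 160.39303940181424
top 554 [ 559.91014065 -288.7080373    28.70385447] [-5.89755145e-02 -9.98259418e-01  1.51543227e-04] 160.13526122520506
((906.7066040039062, -95.5118408203125), (272.6016845703125, 1317.2818603515625), 13.82544994354248) 139.9965146106455 [182.53044619  90.84829396]
((809.82275390625, -439.16119384765625), (176.65492248535156, 136.56195068359375), 82.5351791381836) 139.90859453297062 [390.14210019 116.99373796]
((771.0810546875, 0.49274444580078125), (112.44866943359375, 176.04638671875), 2.355428457260132) 40.69039125993053 [235.40318199 125.09662398]
((756.6500854492188, -726.4869384765625), (64.55821228027344, 28.402475357055664), 27.84497833251953) 98.08005168675847 [502.37336245 129.22489083]
((721.6786499023438, -632.690185546875), (110.39071655273438, 113.49732208251953), 32.530494689941406) 59.00915087822969 [469.07131783 143.11937984]
((565.2017211914062, -296.2110290527344), (132.39703369140625, 225.60614013671875), 1.965872049331665) 44.46601774334753 [351.982832
[... 1246 characters left out ...]
 [-0.18  0.53  0.01  1.98 -0.01  0.63  0.08]
tray -32 [-0.03  0.64  0.67  1.69 -0.46  0.97  0.25]
tray 148 [-0.35  1.04  1.35  1.7  -1.06  1.31 -2.47]
tray -212 [-0.35  1.04  1.35  1.7  -1.06  1.31 -2.47]
traylow -32 [-0.11  0.89  0.81  1.74 -0.82  0.88  0.51]
traylow 148 [-0.34  1.3   1.35  1.75 -1.33  1.31 -2.35]
traylow -212 [-0.34  1.3   1.35  1.75 -1.33  1.31 -2.35]
bar 103.8 [-0.19  0.41 -0.37  1.91  0.19  0.86  1.15]
bar 283.8 [-0.65  0.39  0.18  1.92 -0.09  0.84 -1.74]
bar -76.2 [-0.65  0.39  0.18  1.92 -0.09  0.84 -1.74]
bar2 103.8 [-0.05  0.41 -0.29  1.95  0.16  0.8   1.38]
bar2 283.8 [-0.47  0.4   0.21  1.96 -0.12  0.79 -1.52]
bar2 -76.2 [-0.47  0.4   0.21  1.96 -0.12  0.79 -1.52]
```

```bash
python3 - <<'E'
from h import *
goto([520,80,320],quat(14)); c=capture('wrist'); 
print(get_t(),get_tool_pos())
goto([565,-298,260],quat(-34)); e=capture('wrist'); print(get_t(),get_tool_pos())
pickle.dump((c,e),open('w1.pkl','wb'))
cv2.imwrite('pics/w1.png',np.hstack([c['pixels'],e['pixels']])[::1]) 
im=cv2.resize(np.hstack([c['pixels'],e['pixels']]),(800,300)); cv2.imwrite('pics/w1.png',im)
for n,s in(('fix',c),('tray',e)):
    W=cloud(s); z=W[...,2]; print(n,'bench',np.nanmedian(z[abs(z)<6]))
    nl,L,st,cc=cv2.connectedComponentsWithStats(((z>9)&(z<140)).astype(np.uint8))
    for k in range(1,nl):
        Q=W[L==k]; Q=Q[Q[:,2]<45]
        if len(Q)>600: print(cv2.minAreaRect(Q[:,:2].astype(np.float32)),W[L==k][:,2].max(),cc[k])
W=cloud(e);x,y,z=W[...,0],W[...,1],W[...,2]
m=(x>520)&(x<605)&(y>-390)&(y<-205)&(z>15)&(z<38); P=W[m]; print(len(P),*axis(P),P[:,2].max())
W=cloud(c); P=W.reshape(-1,3); d=np.array([np.cos(np.radians(104)),np.sin(np.radians(104))]); n2=np.array([-d[1],d[0]])
o=np.array([530.2,64]); f=np.c_[(P[:,:2]-o)@d,(P[:,:2]-o)@n2,P[:,2]]
for x0 in(-50,50):
    Q=f[(abs(f[:,0]-x0)<9)&(abs(f[:,1])<30)&(f[:,2]>40)]; print(x0,len(Q))
    for b in range(-26,27,4):
        s=Q[abs(Q[:,1]-b)<2]; print(b,len(s),np.round(np.median(s[:,2]),1) if len(s) else '',end=' | ')
E
```

```text
2.4167 [519.83076857  81.46185811 319.77993092]
3.9 [ 566.27153652 -295.36097073  260.27751466]
fix bench -1.207374249496437
((520.0068969726562, 99.8873062133789), (90.03781127929688, 225.67678833007812), 14.047327995300293) 98.8808497983745 [259.25102303 144.40605635]
((376.3006896972656, 44.03147506713867), (43.43440628051758, 69.94464874267578), 8.334481239318848) 22.502688190061896 [160.87745098 159.64705882]
((769.555908203125, 36.407470703125), (110.205810546875, 102.109130859375), 2.745307207107544) 36.051329993695404 [399.34242424 216.68545455]
((555.8262939453125, -192.85159301757812), (128.4989013671875, 46.40757751464844), 16.476268768310547) 39.3876098162704 [232.32075472 309.88824383]
tray bench -1.0704385450812697
((562.7036743164062, -297.06683349609375), (132.22406005859375, 225.61480712890625), 2.0115463733673096) 40.50203238408933 [248.74062096 171.98965071]
((807.9890747070312, -440.30963134765625), (175.5973358154297, 136.08323669433594), 82.37214660644531) 130.43418071826144 [465.18908035 152.34594493]
((559.4102783203125, -289.9530334472656), (159.86322021484375, 24.770078659057617), 86.6546630859375) 33.04083193858 [247.81942605 164.3986755 ]
2265 [ 560.14607545 -289.97098205   27.96234247] [-6.16873673e-02 -9.98095483e-01 -2.76391083e-04] 159.86006561999028 33.04083193858
-50 492
-26 33 76.2 | -22 36 76.2 | -18 37 74.9 | -14 36 71.7 | -10 34 67.0 | -6 35 63.1 | -2 23 59.6 | 2 34 57.5 | 6 33 61.2 | 10 36 65.2 | 14 35 69.2 | 18 24 73.0 | 22 34 76.0 | 26 36 76.0 | 50 22105
-26 1298 398.4 | -22 1279 398.4 | -18 1293 398.6 | -14 1275 398.5 | -10 1504 400.6 | -6 1611 401.4 | -2 1616 401.3 | 2 1596 401.5 | 6 1612 401.2 | 10 1553 401.9 | 14 1544 401.8 | 18 1536 401.9 | 22 1465 401.3 | 26 1527 401.9 |
```

View pics/w1.png

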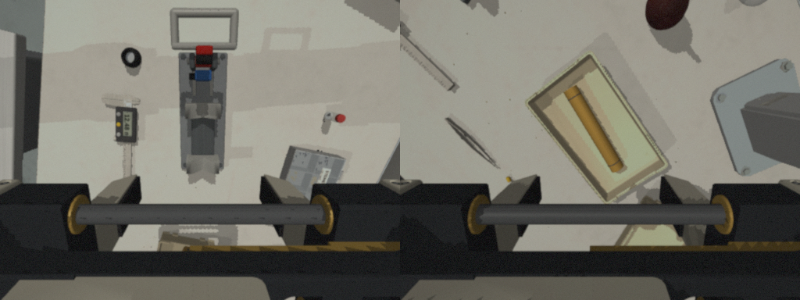

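```bash
python3 - <<'E'
from h import *
q=quat(-35)
goto([562,-289.9,90],q); servo_line([562,-289.9,70],q,80); hold(.3); f0=get_wrist_force(); print(get_t(),get_tool_pos(),f0)
ok=True
for z in(58,50,44,38,33):
    servo_line([562,-289.9,z],q,60); f=get_wrist_force()-f0; print(z,get_tool_pos().round(1),f.round(1))
    if abs(f).max()>6: ok=False; servo_line([562,-289.9,80],q); break
if ok:
    close_gripper(8); hold(.3); print('w',get_grip_width(),get_wrist_force()-f0,get_t())
    servo_line([562,-289.9,36],q,40); hold(.2); print('w',get_grip_width(),get_wrist_force()-f0)
    e=capture('wrist');pickle.dump(e,open('w2.pkl','wb'));s=capture('scene'); cv2.imwrite('pics/g1.png',np.hstack([e['pixels'],s['pixels']])[:,::1]); cv2.imwrite('pics/g1.png',cv2.resize(np.hstack([e['pixels'][100:],cv2.resize(s['pixels'][200:340,230:430],(406,284))]),(800,248)))
E
```

```text
5.3167 [ 562.18784782 -290.03877281   70.29784166] [-0.20246273  0.8871262   0.00192605]
58 [ 561.4 -289.6   57.1] [ 0.5 -1.1  0.1]
50 [ 561.6 -289.7   49.4] [ 0.1 -1.1 -0.3]
44 [ 561.7 -289.7   43.5] [-0.3 -0.7 -0.7]
38 [ 561.7 -289.7   37.5] [-0.  -0.4  0.7]
33 [ 561.7 -289.8   32.6] [ 1.  -0.7  0.1]
w 26.91872454128748 [ 0.92746634 -0.76888721 -2.9520909 ] 8.0583
w 26.190545885332206 [ 0.20719197 -0.47936567 -3.24852868]
```

View pics/g1.png

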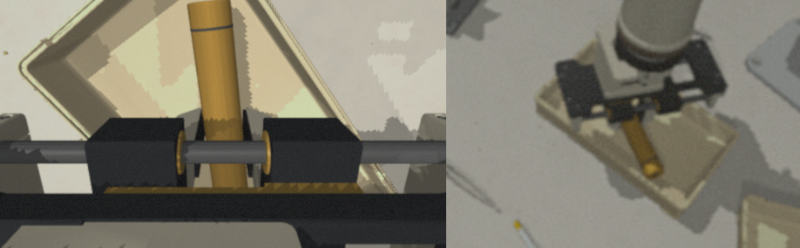

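```bash
cat >> h.py <<'E'
def roller(e):
    W=cloud(e); T=get_tool_pos(); R=Rot.from_quat(get_ee_rot()).as_matrix()
    hsv=cv2.cvtColor(e['pixels'],cv2.COLOR_BGR2HSV)
    L=(W-T)@R   # tool coords
    m=(abs(L[...,2])<28)&(abs(L[...,0])<95)&(abs(L[...,0])>15)&(L[...,1]>-12)&(L[...,1]<30)&(hsv[...,1]>90)
    P=L[m]; x=P[:,0]; 
    b=np.arange(-90,90,6); xs,zs,ys=[],[],[]
    for i in b:
        s=P[(x>=i)&(x<i+6)]
        if len(s)>12: xs.append(i+3); zs.append((np.percentile(s[:,2],3)+np.percentile(s[:,2],97))/2); ys.append(np.percentile(s[:,1],5))
    c=np.polyfit(xs,zs,1); c2=np.polyfit(xs,ys,1)
    print('roller: yaw deg',np.degrees(np.arctan(c[0])).round(2),'z0',c[1].round(2),'pitch deg',np.degrees(np.arctan(c2[0])).round(2),'top at tool y',c2[1].round(1),'x range',x.min().round(1),x.max().round(1),len(P))
E
python3 - <<'E'
from h import *
roller(pickle.load(open('w2.pkl','rb')))
close_gripper(30); hold(.3); print(get_grip_width(),get_t())
q=quat(-35); servo_line([562,-289.9,110],q,120); hold(.2); print(get_grip_width(),get_wrist_force(),get_tool_pos())
e=capture('wrist'); roller(e); pickle.dump(e,open('w3.pkl','wb'))
E
```

```text
roller: yaw deg 5.78 z0 0.15 pitch deg -0.04 top at tool y 2.1 x range -80.8 58.4 7037
25.11172226559738 9.125
24.934185688458633 [ 0.25776851 -0.50403534 -3.70972647] [ 561.31429784 -289.54516828  108.85809465]
roller: yaw deg 5.46 z0 0.03 pitch deg 0.13 top at tool y 2.2 x range -80.4 44.8 6969
```

```bash
cat >> h.py <<'E'
O=np.array([529.2,64.3]); FH=14.03
D=np.array([-np.sin(np.radians(FH)),np.cos(np.radians(FH))]); N=np.array([-D[1],D[0]])
def fx(x,y,z): return np.r_[O+x*D+y*N,z]
def tof(p): p=np.asarray(p); return np.c_[(p[...,:2]-O)@D,(p[...,:2]-O)@N,p[...,2]]
E
python3 - <<'E'
from h import *
goto([550,-150,190],quat(0)); goto(fx(0,0,190),quat(FH)); servo_line(fx(0,0,130),quat(FH)); hold(.4)
print(get_t(),tof(get_tool_pos()),get_wrist_force(),get_grip_width())
e=capture('wrist'); roller(e)
t=capture('top'); s=capture('scene'); pickle.dump((e,t,s),open('w4.pkl','wb'))
for n,c in(('wrist',e),('top',t),('scene',s)):
    W=cloud(c); f=tof(W.reshape(-1,3)); hsv=cv2.cvtColor(c['pixels'],cv2.COLOR_BGR2HSV).reshape(-1,3)
    m=(abs(f[:,0])<95)&(abs(f[:,0])>12)&(abs(f[:,1])<25)&(f[:,2]>100)&(f[:,2]<140)&(hsv[:,1]>90)&(hsv[:,0]>6)&(hsv[:,0]<32)
    P=f[m]
    if len(P)>20:
        m2=P[:,2]>np.percentile(P[:,2],50); c1=np.polyfit(P[m2,0],P[m2,1],1); print(n,len(P),'yaw',np.degrees(np.arctan(c1[0])),'y0',c1[1],'x',P[:,0].min(),P[:,0].max(),'ztop',np.percentile(P[:,2],97))
a=cv2.resize(e['pixels'],(400,300)); b=cv2.resize(t['pixels'][150:270,110:270],(400,300)); cv2.imwrite('pics/f1.png',np.hstack([a,b]))
E
```

```text
12.65 [[ 3.65691664e-02 -3.42471673e-01  1.30568446e+02]] [-1.10470851 -0.04377806 -3.01039221] 24.44632735678286
roller: yaw deg 5.23 z0 0.37 pitch deg 0.11 top at tool y 1.9 x range -80.2 44.5 6991
wrist 7225 yaw 5.43442540353168 y0 -0.5103885742216314 x -44.40132942546506 80.31530199699294 ztop 128.86318855135994
top 199 yaw 6.770914989182902 y0 -0.683778106654233 x -79.15931476065566 -28.191762584506073 ztop 131.50775429095873
scene 246 yaw 5.1797949336519356 y0 2.4522889043796186 x -82.69015421316347 -12.164326232420196 ztop 131.81885642154293
```

View pics/f1.png

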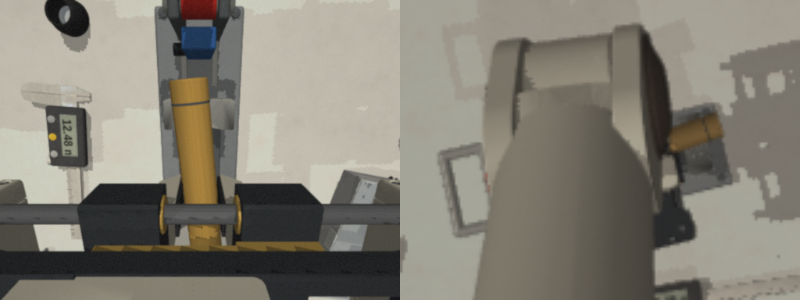

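```bash
python3 - <<'E'
from h import *
H=FH-5.4; q=quat(H)
servo_line(fx(0,0,104),q,60); hold(.4)
e=capture('wrist'); roller(e); print(get_t(),tof(get_tool_pos()))
W=cloud(e); f=tof(W.reshape(-1,3)); hsv=cv2.cvtColor(e['pixels'],cv2.COLOR_BGR2HSV).reshape(-1,3)
m=(abs(f[:,0])<95)&(abs(f[:,0])>20)&(abs(f[:,1])<22)&(f[:,2]>80)&(f[:,2]<115)&(hsv[:,1]>110)
P=f[m]; m2=P[:,2]>np.percentile(P[:,2],50); c1=np.polyfit(P[m2,0],P[m2,1],1); print('yaw',np.degrees(np.arctan(c1[0])),'y0',c1[1],P[:,0].max())
f0=get_wrist_force(); t0=get_wrist_torque(); print(f0,t0)
for z in np.r_[98,96,94,np.arange(93,84,-.7)]:
    servo_line(fx(0,0,z),q,20); hold(.08); f=np.mean([get_wrist_force() for _ in range(3)],0)-f0
    ff=np.array([f[:2]@D,f[:2]@N,f[2]]); 
    if z<93.5: print(round(z,1),get_tool_pos()[2].round(2),'F fix',ff.round(2),'T',(get_wrist_torque()-t0).round(2))
    if f[2]>2.5 or abs(ff).max()>5: break
print(get_t(),tof(get_tool_pos()))
E
```

```text
roller: yaw deg 1.79 z0 -2.4 pitch deg 3.96 top at tool y 5.0 x range -80.3 58.7 7026
13.8333 [[-2.46403239e-02 -6.74804320e-02  1.04177145e+02]]
yaw 0.14297274813927296 y0 -0.2677113004255661 79.6702991413427
[-0.3615023   0.38131584 -3.02993407] [-0.06392752 -0.04399391 -0.02651746]
93.0 93.0 F fix [-1.05 -0.64  0.15] T [-0.    0.04  0.05]
92.3 92.31 F fix [-0.87 -0.23 -0.63] T [-0.04  0.13  0.  ]
91.6 91.55 F fix [-0.75 -0.71  0.36] T [-0.05  0.11 -0.03]
90.9 90.88 F fix [-0.41  0.12 -0.32] T [0.   0.1  0.07]
90.2 90.19 F fix [-0.63 -0.66 -0.43] T [-0.05  0.05  0.03]
89.5 89.49 F fix [-0.09 -0.56  0.83] T [-0.03  0.12  0.03]
88.8 89.03 F fix [-1.15  0.11  3.29] T [-0.01  0.33  0.02]
17.3667 [[-3.52162240e-02 -1.32699991e-01  8.90334290e+01]]
```

```bash
cat >> h.py <<'E'
def ff(f0=np.array([-0.36,0.38,-3.03])):
    v=[]
    for _ in range(4): v.append(get_wrist_force()); hold(.02)
    f=np.mean(v,0)-f0; return np.array([f[:2]@D,f[:2]@N,f[2]])
E
python3 - <<'E'
from h import *
q=quat(FH-5.4)
z=88.5; servo_line(fx(0,0,z),q,10); hold(.35); F=ff(); print(get_t(),F,get_wrist_torque(),get_tool_pos()[2])
base=None; xs=0
for i in range(60):
    xs+=1.0 if xs<4 else .5
    servo_line(fx(xs,0,z),q,15); F=ff()
    if i%3==0 or F[0]<-2: print(round(xs,1),F.round(2),tof(get_tool_pos()).round(2)[0])
    if xs<=4: base=F[0] if base is None else .7*base+.3*F[0]
    if F[0]-base<-3.0 or xs>23: break
hold(.25); print('end',get_t(),base,ff(),get_wrist_torque(),tof(get_tool_pos()),get_grip_width())
E
```

```text
18.0333 [-0.18147863  2.68156219  8.70803053] [-0.12080092  0.58894116  0.0311338 ] 88.96215717173871
1.0 [-2.52  2.49  8.47] [2.400e-01 4.000e-02 8.878e+01]
2.0 [-4.36  2.95  6.96] [ 1.18  0.39 88.42]
3.0 [-4.59  3.49  5.79] [ 2.16  0.55 88.26]
4.0 [-5.39  3.19  6.02] [ 2.83  0.55 88.27]
4.5 [-5.1   3.1   5.97] [ 3.18  0.56 88.25]
5.0 [-5.74  3.05  5.68] [ 3.61  0.55 88.28]
5.5 [-6.07  2.98  6.2 ] [ 4.12  0.55 88.27]
6.0 [-5.69  2.82  5.93] [ 4.6   0.57 88.26]
6.5 [-6.24  2.81  6.02] [ 5.08  0.54 88.27]
7.0 [-5.8   3.14  5.37] [ 5.57  0.56 88.26]
7.5 [-5.54  2.61  5.98] [ 6.09  0.6  88.23]
8.0 [-5.73  2.78  6.3 ] [ 6.57  0.56 88.27]
8.5 [-6.14  2.98  6.01] [ 7.07  0.57 88.26]
9.0 [-6.04  2.97  5.97] [ 7.6   0.55 88.27]
9.5 [-5.86  3.34  6.23] [ 8.08  0.56 88.26]
10.0 [-5.88  3.07  6.02] [ 8.58  0.58 88.27]
10.5 [-5.8   3.18  6.46] [ 9.09  0.56 88.28]
11.0 [-5.58  2.97  5.88] [ 9.58  0.56 88.27]
11.5 [-6.    3.02  5.71] [10.06  0.57 88.26]
12.0 [-6.3   3.19  5.89] [10.61  0.55 88.28]
12.5 [-5.96  2.73  5.83] [11.06  0.58 88.27]
13.0 [-5.69  3.36  5.95] [11.58  0.54 88.27]
13.5 [-5.71
[... 396 characters left out ...]
.0 [-6.17  2.7   5.68] [16.58  0.55 88.28]
18.5 [-5.83  2.57  5.96] [17.1   0.57 88.26]
19.0 [-5.58  3.03  5.95] [17.61  0.57 88.27]
19.5 [-5.78  3.26  5.86] [18.1   0.57 88.26]
20.0 [-5.76  2.94  6.  ] [18.59  0.56 88.26]
20.5 [-5.04  2.86  6.2 ] [19.1   0.58 88.25]
21.0 [-5.7   2.86  5.82] [19.58  0.58 88.26]
21.5 [-5.93  2.7   6.32] [20.09  0.6  88.25]
22.0 [-6.06  2.87  5.65] [20.57  0.55 88.27]
22.5 [-5.86  3.31  6.3 ] [21.01  0.52 88.29]
23.0 [-6.91  3.13  5.76] [21.01  0.56 88.27]
23.5 [-8.42  2.78  5.58] [21.08  0.55 88.27]
end 31.9 -4.087212321802843 [-8.10273765  3.25677569  5.383179  ] [-1.86725972  0.28708616 -0.00553136] [[21.05778079  0.57141583 88.25983251]] 25.059816390916293
```

```bash
python3 - <<'E'
from h import *
q=quat(FH-5.4)
servo_line(fx(24.1,0,88.5),q,10); hold(.2); F=ff(); print(get_t(),F,tof(get_tool_pos()))
servo_line(fx(23.0,.6,88.7),q,15); print(ff(),tof(get_tool_pos()))
open_jaws(); hold(.1); print(get_t(),get_grip_width(),get_wrist_force())
servo_line(fx(15,0,230),q,200); e=capture('wrist'); s=capture('scene'); pickle.dump((e,s),open('w5.pkl','wb')); print(get_t())
cv2.imwrite('pics/r1.png',np.hstack([cv2.resize(e['pixels'],(400,300)),cv2.resize(s['pixels'][110:230,130:290],(400,300))]))
W=cloud(e); f=tof(W.reshape(-1,3)); hsv=cv2.cvtColor(e['pixels'],cv2.COLOR_BGR2HSV).reshape(-1,3)
m=(f[:,0]>-70)&(f[:,0]<110)&(abs(f[:,1])<22)&(f[:,2]>70)&(f[:,2]<95)&(hsv[:,1]>110)&(hsv[:,0]<30)
P=f[m]; m2=P[:,2]>np.percentile(P[:,2],60); c1=np.polyfit(P[m2,0],P[m2,1],1); print('yaw',np.degrees(np.arctan(c1[0])),'y0',c1[1],'x',P[:,0].min(),P[:,0].max(),'ztop',np.percentile(P[:,2],97))
for n,c in(('w',e),('w1',pickle.load(open('w1.pkl','rb'))[0]),('scene',s)):
    f=tof(cloud(c).reshape(-1,3))
    Q=f[(f[:,0]>100)&(f[:,0]<200)&(abs(f[:,1])<45)&(f[:,2]>100)&(f[:,2]<185)]
    for lo in range(110,185,10):
        k=Q[(Q[:,2]>=lo)&(Q[:,2]<lo+10)]
        if len(k)>5: print(n,lo,len(k),'x',k[:,0].min().round(),k[:,0].max().round(),'y',k[:,1].min().round(),k[:,1].max().round())
E
```

```text
32.4833 [-8.55606681  3.09298767  5.6796628 ] [[21.2956079   0.55554755 88.24866771]]
[-7.16860493  0.8526241   2.79033058] [[21.27388683  0.63265759 88.35461147]]
34.0583 91.90956956889184 [0.33752745 0.04343079 0.14706877]
35.0167
yaw -0.08091986087511972 y0 0.547777186103193 x -58.469822419470496 100.6163847079246 ztop 86.77624613621083
w 140 83 x 136.0 148.0 y -38.0 39.0
w 150 2147 x 136.0 162.0 y -40.0 41.0
w 160 203 x 118.0 130.0 y -9.0 10.0
w 170 1056 x 119.0 138.0 y -10.0 11.0
w1 140 10 x 137.0 147.0 y -37.0 32.0
w1 150 2353 x 136.0 181.0 y -41.0 41.0
w1 160 78 x 118.0 129.0 y -10.0 10.0
w1 170 444 x 119.0 137.0 y -9.0 10.0
scene 110 22 x 129.0 140.0 y -9.0 11.0
scene 120 21 x 128.0 139.0 y -7.0 10.0
scene 130 26 x 128.0 138.0 y -10.0 11.0
scene 140 29 x 127.0 139.0 y -6.0 38.0
scene 150 170 x 127.0 178.0 y -22.0 42.0
scene 160 36 x 115.0 174.0 y -16.0 39.0
scene 170 33 x 116.0 134.0 y -1.0 10.0
```

View pics/r1.png

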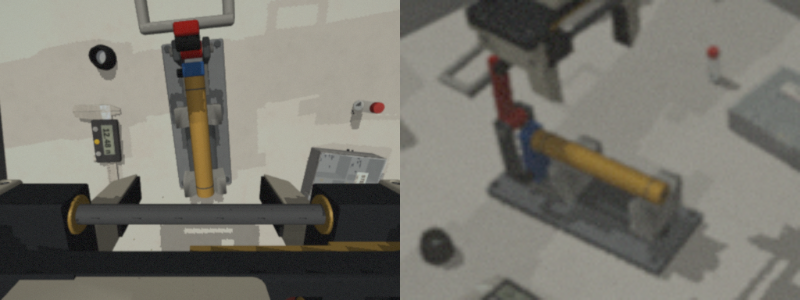

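```bash
python3 - <<'E'
from h import *
q=quat(FH+90)
servo_line(fx(120,0,250),quat(FH),250)
goto(fx(210,0,215),q); servo_line(fx(210,0,185),q,120); hold(.2); print(get_t(),tof(get_tool_pos())); f0=get_wrist_force()
F=lambda: ff(f0)
servo_line(fx(210,0,159.5),q,70); print(F(),tof(get_tool_pos()))
x=210.
close_gripper(4); print(get_t(),'w',get_grip_width(),F())
for i in range(8):
    w=get_grip_width()
    if w<12.5: break
    x=max(175.5,x-6); servo_line(fx(x,0,159.5),q,60)
    w1=get_grip_width(); close_gripper(4); print(x,w1,get_grip_width(),F().round(1),tof(get_tool_pos()).round(1)[0],get_t())
E
```

```text
37.3833 [[210.15870438  -0.61362751 185.88078461]]
[ 0.34041138 -0.71563446 -0.22749879] [[ 2.10077652e+02 -4.56624683e-02  1.59388462e+02]]
38.6 w 68.13769004180342 [-7.58587929 -0.7228404   2.14389865]
204.0 57.3822948697129 57.31445439728924 [-7.6 -1.2  1.7] [200.7  -0.4 159.5] 39.2
198.0 46.4809612433383 45.90236798951318 [-7.6 -0.7  1.6] [195.2  -0.3 159.5] 39.7333
192.0 35.016155704965094 34.64982595740942 [-8.1 -1.3  1.2] [189.5  -0.2 159.4] 40.2667
186.0 23.483521029934472 22.90088634173683 [-7.9 -1.   1.1] [ 1.837e+02 -1.000e-01  1.594e+02] 40.8
180.0 11.72675199847928 11.466593499529898 [-7.7 -1.   1. ] [177.9  -0.  159.4] 41.3333
```

```bash
cat > arc.py <<'E'
from h import *
q=quat(FH+90)
def bar(a): return 128-62*np.cos(a)+52*np.sin(a), 88+62*np.sin(a)+52*np.cos(a)
E
python3 - <<'E'
from arc import *
f0=np.array(get_wrist_force())
servo_line(fx(176.8,0,159.5),q,30); close_gripper(15); print(get_t(),get_grip_width(),ff(f0*0),tof(get_tool_pos()))
p=tof(get_tool_pos())[0]; dx=p[0]-bar(1.5)[0]; dz=6; print('dx',dx)
dx=np.clip(dx,0,1.8)
for a in np.arange(1.42,.69,-.08):
    x,z=bar(a); servo_line(fx(x+dx,0,z+dz),q,45); F=ff(0*f0)
    t=tof(get_tool_pos())[0]; print(round(a,2),'cmd',round(x+dx,1),round(z+dz,1),'is',t.round(1),'F',F.round(1),get_grip_width().round(1),round(get_t(),1))
    if abs(F).max()>15: break
s=capture('scene'); cv2.imwrite('pics/a1.png',cv2.resize(s['pixels'][80:230,110:310],(600,450)))
E
```

```text
41.8083 9.408220214902364 [-3.69187229 -1.0479973  -0.70383407] [[ 1.76816964e+02 -3.74193726e-02  1.59441964e+02]]
dx 1.3329314561974854Traceback (most recent call last):
  File "<stdin>", line 8, in <module>
AttributeError: 'float' object has no attribute 'round'
```

```bash
python3 - <<'E'
from arc import *
dx,dz=1.3,6
for a in np.arange(1.32,.69,-.1):
    x,z=bar(a); servo_line(fx(x+dx,0,z+dz),q,45); F=ff(np.zeros(3))
    t=tof(get_tool_pos())[0]; print(round(a,2),'cmd',round(x+dx,1),round(z+dz,1),'is',t.round(1),'F',F.round(1),round(get_grip_width(),1),round(get_t(),1))
    if abs(F).max()>15: break
s=capture('scene'); cv2.imwrite('pics/a1.png',cv2.resize(s['pixels'][80:230,110:310],(600,450)))
E
```

```text
1.32 cmd 164.3 167.0 is [164.7   0.  167.3] F [ 0.7 -0.6 -0.5] 9.1 42.6
1.22 cmd 156.8 170.1 is [ 1.573e+02 -1.000e-01  1.706e+02] F [2.5 1.3 4.4] 9.1 43.0
1.12 cmd 149.1 172.5 is [ 1.483e+02 -1.000e-01  1.728e+02] F [1.9 1.9 4.8] 9.3 43.4
1.02 cmd 141.2 174.0 is [140.3   0.  173.9] F [0.9 0.7 2.2] 9.0 43.8
0.92 cmd 133.1 174.8 is [1.327e+02 1.000e-01 1.746e+02] F [ 0.2 -0.5 -0.5] 9.1 44.2
0.82 cmd 125.0 174.8 is [1.247e+02 1.000e-01 1.748e+02] F [0.1 0.3 0.8] 9.3 44.6
0.72 cmd 117.0 174.0 is [1.166e+02 1.000e-01 1.740e+02] F [0.  0.9 1.6] 9.1 45.0
```

View pics/a1.png

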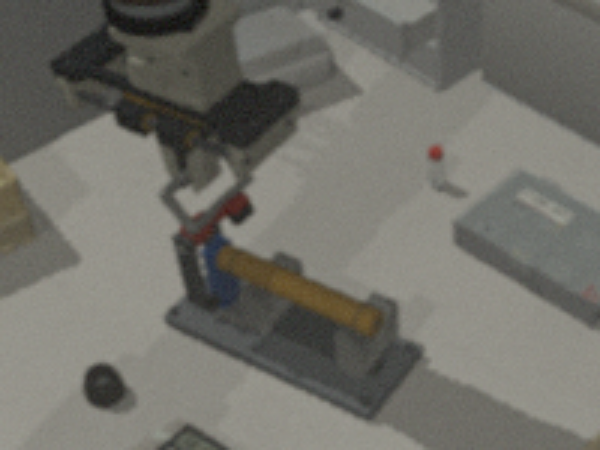

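The gripper has the bail and the arm follows it, now half lowered. I continue gently down to contact.

```bash
python3 - <<'E'
from arc import *
dx,dz=1.3,6
b=None
for a in np.r_[np.arange(.62,.2,-.1),.17,np.arange(.15,-.12,-.015)]:
    x,z=bar(a); servo_line(fx(x+dx,0,z+dz),q,45 if a>.2 else 25); F=ff(np.zeros(3))
    t=tof(get_tool_pos())[0]; print(round(a,3),'cmd',round(x+dx,1),round(z+dz,1),'is',t.round(1),'F',F.round(1),round(get_grip_width(),1),round(get_t(),1))
    if a>.145: b=F
    elif np.linalg.norm((F-b)[[0,2]])>2.5: break
E
```

```text
0.62 cmd 109.1 172.3 is [108.7   0.2 172.2] F [-0.2  0.9  1.8] 9.7 45.5
0.52 cmd 101.3 169.9 is [1.010e+02 1.000e-01 1.697e+02] F [-0.3  1.2  0.4] 9.0 45.9
0.42 cmd 93.9 166.8 is [9.360e+01 1.000e-01 1.666e+02] F [-0.8  1.6  0.1] 9.5 46.3
0.32 cmd 86.8 162.9 is [8.660e+01 1.000e-01 1.627e+02] F [-0.6  1.7 -0.5] 9.6 46.7
0.22 cmd 80.1 158.3 is [7.990e+01 1.000e-01 1.581e+02] F [-0.7  2.3 -0.5] 9.6 47.1
0.17 cmd 77.0 155.7 is [7.690e+01 1.000e-01 1.557e+02] F [-0.4  2.1 -0.2] 8.9 47.5
0.15 cmd 75.8 154.7 is [7.580e+01 1.000e-01 1.546e+02] F [-0.4  2.5  0.3] 9.5 47.8
0.135 cmd 74.9 153.9 is [7.480e+01 1.000e-01 1.538e+02] F [-0.9  2.7  0. ] 9.5 48.1
0.12 cmd 74.0 153.0 is [ 74.   0. 153.] F [-0.2  2.7 -0.3] 9.1 48.4
0.105 cmd 73.1 152.2 is [ 73.1   0.  152.1] F [ 0.   2.5 -0.4] 9.3 48.7
0.09 cmd 72.2 151.4 is [ 72.3  -0.  151.3] F [-0.1  2.3 -1.5] 9.4 49.0
0.075 cmd 71.4 150.5 is [ 71.4   0.  150.4] F [ 0.1  2.6 -0.8] 9.5 49.4
0.06 cmd 70.5 149.6 is [ 70.6  -0.  149.7] F [1.  2.8 0.5] 9.3 49.7
0.045 cmd 69.7 148.7 is [ 70.4  -0.  149.3] F [2.4 4.6 5.6] 9.5 50.0
```

```bash
python3 - <<'E'
from arc import *
x,z=bar(.055); servo_line(fx(x+1.5,0,z+6),q,25); print(ff(np.zeros(3)))
open_jaws(); hold(.2); print(get_grip_width(),get_wrist_force())
servo_line(fx(x+1.5,0,z+40),q,60); servo_line(fx(40,0,290),q,200); hold(.3); print(get_t(),get_wrist_force())
e=capture('wrist'); s=capture('scene'); 
# horizontally move aside for a clean top look
cv2.imwrite('pics/e1.png',np.hstack([cv2.resize(e['pixels'],(400,300)),cv2.resize(s['pixels'][110:230,130:290],(400,300))]))
f=tof(cloud(s).reshape(-1,3)); hsv=cv2.cvtColor(s['pixels'],cv2.COLOR_BGR2HSV).reshape(-1,3)
m=(f[:,0]>-75)&(f[:,0]<110)&(abs(f[:,1])<22)&(f[:,2]>70)&(f[:,2]<95)&(hsv[:,1]>110)&(hsv[:,0]<30)&(hsv[:,0]>8)
P=f[m]; m2=P[:,2]>np.percentile(P[:,2],60); c1=np.polyfit(P[m2,0],P[m2,1],1); print(len(P),'yaw',np.degrees(np.arctan(c1[0])),'y0',c1[1],'x',P[:,0].min(),P[:,0].max(),'ztop',np.percentile(P[:,2],97))
g=tof(cloud(e).reshape(-1,3)); B=g[(g[:,0]>40)&(g[:,0]<100)&(abs(g[:,1])<25)&(g[:,2]>125)&(g[:,2]<160)]; print('bar',len(B),np.median(B,0) if len(B) else '')
E
```

```text
[1.36185646 4.11938846 3.37105848]
91.98022498205785 [0.18452585 0.06607093 0.11019657]
53.5833 [-0.46646841  0.06594047  0.47063475]
353 yaw 0.5587654979374734 y0 2.6252386432292574 x -61.78199129562563 77.51834891087564 ztop 89.47971529910004
bar 477 [ 70.43117875   1.40945905 146.72607753]
```

View pics/e1.png

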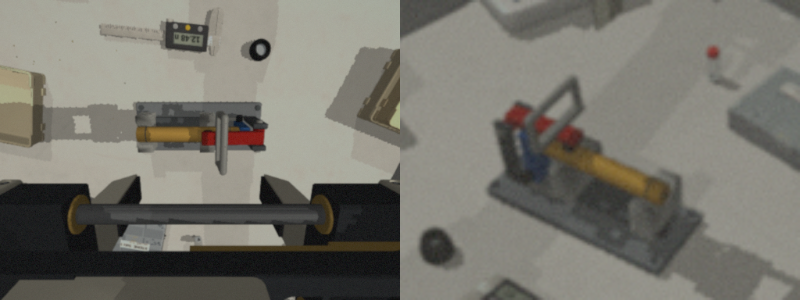

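```bash
python3 -c "
from cell import *
finish_job(); print(get_t())"
```

```text
the job is handed in; nothing more can be done
the job is handed in; nothing more can be done
```

I finished the job and handed it in at about 54 s of the 72 s allowed; no verdict was reported.

**What I did**
- **Picking up the roller:** the open jaws (130 mm over their backs) do not fit across the tray's 122 mm inside width. I went in turned 37° and let the pads swing the roller round as they closed. It stayed about 5.4° off the jaws, which I corrected with the wrist angle.
- **Lowering into the Vs:** I lowered it until I felt contact, which put the roller axis at about 75 mm. The highest wrist load on the rests was about 8.7 N.
- **Sliding to the stop:** it slid about 21 mm before it stopped moving. The push rose roughly 2.5 N above the sliding friction; then I let go.
- **Closing the clamp:** I hooked one finger behind the bail handle, closed onto it and guided the arm down its arc. The nose touched the roller at about 0.055 rad, with a change of about 6 N at the wrist, and then I released it.

**Last checks**
- **Robot clear:** the gripper is open and clear, and the wrist force is near zero.
- **Final picture:** the roller lies in the Vs against the blue stop, with the red arm resting on it. The caliper, loupe and vial look unmoved; I did not check the other loose items up close.
- **Alignment readings disagreed:** just after I let go, the wrist camera gave the roller -0.1° and 0.5 mm off the Vs' line. The scene camera gave 0.6° and 2.6 mm at the end. That camera already read about 2.5 mm off while the roller was held, so I took it as calibration error.

I could not read the contact forces on the rests, stop and nose directly. I inferred them from the wrist force.

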